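Roll a plastic roller into its gauge seat and press it home with the paddle

ROBOT

A 6-joint arm with a two-finger parallel gripper is mounted at the origin on the work surface. World frame = base frame: x ahead of the robot, y to its left, z up, the work surface at z = 0. Lengths are in m, angles in rad, forces in N, time in s.
With the tool pointing down it reaches from about 0.275 to 0.825 m from the base axis. Payload 5.2 kg.
Tool frame: the origin (TCP) lies between the finger pads; the fingertips stand tip_reach ahead of it and the grasp point (between the pads) lies 8 mm behind it (tip_reach is the distance from the TCP to the fingertips, in m); z points along the fingers, y is the line along which they close (so a half turn about z gives the same grasp; the last joint's range is limited). The gripper opens to 93 mm and grips with 3 to 60 N. Pads are 15 mm wide; open, the fingers measure 128 mm over their backs; the gripper's body (75 mm by 188 mm) begins 65 mm behind the grasp point.
Start: joints at [-1.471, 0.259, 1.535, -0, 1.348, -0.203], TCP at [0.164, -0.525, 0.23] pointing down, gripper open.
Joint ranges: [-3.14, 3.14], [-0.91, 2.08], [0.19, 2.58], [-1.22, 4.36], [0.22, 2.71], [-3.12, 3.12]. Speed limits (rad/s): [2.57, 2.57, 3.14, 3.14, 3.14, 3.14].

INTERFACE

Orientations are given as a unit quaternion [x, y, z, w].
In Python, from cell import state, read_camera, camera_model, finish_job, tip_reach gives the robot as it stands. The module is installed in compiled form; this text tells all that it offers.
- The arm moves only by the shell command python3 -m creep 'ROWS' [FORCE]. ROWS is JSON, a list of rows, each an object of numbers: "x", "y", "z": the shift along the tool's x, y, z as a fraction of full scale; "rx", "ry", "rz": the turn, a rotation vector about the tool's x, y, z as a fraction of full scale; "hand": the opening, from -1 (shut) to 1 (fully open), so that 0 is half open. A call has exactly 8 rows; each row shifts and turns the commanded pose from where the row before left it, along the tool's axes as they then stand; what a row does not reach is not made up. Full scale, the value 1, is 30 mm for a shift and 0.5 rad for a turn. A row lasts 1/10 s, in which the tool goes at most 50 mm and 8.59 degrees, less where a joint would pass 70% of its speed; a pose out of reach is approached as far as the arm can. A call with a number of a shift or a turn outside -1 to 1 is refused whole. A call with a gripper value outside its range is refused whole. The fingers move at their own pace and stop on an object; FORCE is the grip in N (left out, the last holds). Time passes only in rows, so rows that do not move let the fingers close, or fill a call up. It gives the time, the measured TCP pose, the force, the opening and the grip force at its end, in the units of the state.
- state(): the state, without advancing time (a new reading comes with each control period).
- read_camera(name): name is "scene" or "side" or "wrist"; returns the picture (480x640x3 uint8, blue, green, red); there is no depth.
- camera_model(name): a dict with "fov_y" (degrees; the focal length in pixels is half the picture's height over the tangent of half this angle, whatever the lens; pixels are square), "cx", "cy" (the principal point, pixels), "k1" (the pictures are not rectified: a ray, as slopes to the right and down, at radius r is drawn at 1 + k1 r^2 times it, then the intrinsics apply), "eye" and "rotation" of the camera in the world. Camera axes: x right, y down, z forward; pixel columns grow to the right and rows downward; lengths in m; the calibration is good to about 2 mm. A picture is of the moment at which its call begins: read the wrist's pose just before it. camera_model takes no time and is no camera call; for the wrist camera it gives the pose at the moment of the call.
- finish_job(): hands the job in; it is judged then, once.
The state is a dict: "clock": time; "joints": joint angles; "qvel": joint speeds; "joint_torque": joint torques, N m; "tcp_pos": TCP position; "tool_rot": TCP orientation; "ft_force": force on the tool from outside, world axes, zero at the start; "torque": the same for the moment, N m; "opening": finger opening in m; "finger_force": force on a finger pad.
Only numpy, scipy, OpenCV 4.12 (cv2) and the standard library are available. Lean on these libraries where they do the work, as an engineer would, in place of code of your own. Each camera call takes 0.05 s, during which the arm holds its last target. There are 200 camera calls.

TASK

Take the push paddle out of its holder and with its blade gently roll the black roller up the sloping track until it drops into the seat at the top and meets the sprung stop there. Press it against the stop through the paddle with a steady 6 N or so for two seconds, never more than 15 N. Leave the roller in the seat and stand the paddle back in its holder; do not touch the roller with the gripper, keep it in the track all the way, and leave the other things where they are.

Things in the scene. Friction and masses are not known exactly. Their poses are not given: they have to be found in the camera images.
- track: Fixed gauge track: grey plate 350 x 120 x 8 mm with a straight metal channel on it. Origin on the table surface below the channel's middle line. x along the channel in the rolling direction (uphill, to the stop), y across, z up. Channel 50 mm wide inside (y -25 to 25); side rails 6 mm thick, tops 32 mm above the table. Ring and spare roller stand on the plate beside it at y about -60 mm.
- track_lip (a point): Top inner edge of the cross lip that keeps the roller in at the low end: 12 mm long, 16 mm above the table, at x -125 mm of the track; the channel is open above it, so the blade fits in behind the roller. Uphill of it the floor rises evenly from 12.7 mm above the table to the crest. Axes as the track's.
- track_crest (a point): Crest: the top end of the sloping floor, on the middle line, 21.8 mm above the table, at x 85 mm of the track. Beyond it the floor drops 3 mm into the level seat. Axes as the track's.
- track_seat (a point): Point on the seat's floor, 18.8 mm above the table, at x 100 mm of the track. A seated roller's centre is 18 mm higher, at track x 95 to 113. At the seat's far end stands the stop: dark block with a white sprung pad 34 mm wide, at roller height. The pad's face is between track x 114 and 130 mm, anew each time, not reported: feel for it. Gives 1 mm per 5 N, hard after 6 mm.
- roller_center (a point): Centre of the roller to be moved: solid black plastic cylinder, diameter 36 mm, 44 mm long, about 0.15 kg, lying across the channel (axis along the track's y), free to roll. It starts at the low end against the lip: track x -115 mm, centre 31 mm above the table. Let go before the crest it rolls back. The point's axes turn with it.
- paddle_mid (a point): Middle of the push paddle, half-way up: rigid upright tool 140 mm tall, about 0.15 kg. Metal blade 12 mm thick (x), 36 mm wide (y), from 70 to 8 mm below this point; above it a grey plastic grip 24 (x) by 30 (y) mm, up to 70 mm above this point. x across the blade's flat faces, y along its width, z up. Both faces alike. Starts upright in the holder.
- holder: Fixed white paddle holder: an 80 x 80 x 5 mm foot with an upright open-topped pocket. Origin: underside centre, on the table. The pocket is 20 mm (x) by 44 mm (y) inside, walls 5 mm, its floor 5 mm and its rim 45 mm above the table; the paddle stands in it with its blade's x along the holder's x, about 4 mm free on each side.
- gauge_ring: Bystander: steel ring, 34 mm outside, 12 mm high, lying on the track's base plate; origin underside centre.
- spare_roller: Bystander: thinner black roller standing on end on the track's base plate, diameter 28 mm, 38 mm high; origin underside centre.
- wide_roller: Bystander: thick black roller standing on end on the table, diameter 48 mm, 50 mm high; origin underside centre.
- jar: Bystander: closed white plastic jar, diameter 52 mm, 75 mm high; origin underside centre.
- screwdriver: Bystander: screwdriver lying on the table.
- brush: Bystander: brush lying on the table.
Things that resemble listed ones, but are neither listed nor needed, are in the scene too. What is shaped like the holder but brown or turquoise is not meant.

How it is judged:
By the outcome, as a careful person would: the job done as asked, in the order asked, and still so for the second after the job is handed in, with the robot touching nothing.
It also fails if it takes over 67 s, if anything falls off the work surface, if the arm or the gripper's body presses on something with over 40 N, if the wrist force passes 120 N, or if a joint passes its speed limit or range.

## Working session

There is one attempt and no reset: what is moved stays moved. The work goes in short steps, Python scripts to look and compute and a shell command to move; the robot and the scene stay as the last step left them, time stands still between calls to the robot, and variables do not carry over. Pictures are saved under pics/ and viewed, at most 10 in all, crops included, and the job is handed in when it is done.

```bash
mkdir -p pics; cat > h.py <<'E'
import numpy as np, cv2
from cell import state, read_camera, camera_model, tip_reach
def snap(n,f):
    m=camera_model(n); im=read_camera(n); cv2.imwrite('pics/'+f,im); np.save('pics/'+f+'.npy',m,allow_pickle=True); return im,m
def load(f): return cv2.imread('pics/'+f), np.load('pics/'+f+'.npy',allow_pickle=True).item()
def ray(m,u,v):
    f=240/np.tan(np.radians(m['fov_y'])/2)
    d=np.array([(u-m['cx'])/f,(v-m['cy'])/f]); s=d.copy()
    for _ in range(30): s=d/(1+m['k1']*(s@s))
    return np.array(m['eye']), np.array(m['rotation'])@np.array([s[0],s[1],1])
def onz(m,u,v,z):
    e,d=ray(m,u,v); return e+d*(z-e[2])/d[2]
def two(m1,p1,m2,p2):
    e1,d1=ray(m1,*p1); e2,d2=ray(m2,*p2)
    t=np.linalg.lstsq(np.c_[d1,-d2],e2-e1,rcond=None)[0]
    a,b=e1+t[0]*d1,e2+t[1]*d2; return (a+b)/2,np.linalg.norm(a-b)
def proj(m,P):
    f=240/np.tan(np.radians(m['fov_y'])/2)
    q=np.array(m['rotation']).T@(np.array(P)-m['eye']); s=q[:2]/q[2]; s=s*(1+m['k1']*(s@s)); return f*s+[m['cx'],m['cy']]
E
python3 - <<'E'
from h import *
for n in('scene','side'):
    im,m=snap(n,n+'1.png'); print(n,m)
s=state(); print(tip_reach,s)
E
```

```text
scene {'fov_y': 55.48232297681879, 'cx': 312.1467222721238, 'cy': 237.00633582613455, 'k1': -0.035731965704336996, 'eye': array([ 1.37483951, -0.28366393,  0.72271077]), 'rotation': array([ 0.73123976,  0.50435866, -0.26489615, -0.37515435])}
side {'fov_y': 43.32572801409529, 'cx': 315.6641519169363, 'cy': 240.39774577033486, 'k1': -0.01211343457980862, 'eye': array([0.51445216, 1.01371163, 0.87470971]), 'rotation': array([-0.01254359,  0.89987505, -0.43594686,  0.00422974])}
0.011 {'clock': 0.1, 'joints': array([-1.47077402e+00,  2.59280786e-01,  1.53594337e+00, -4.20407371e-07,
        1.34800599e+00, -2.02801628e-01]), 'qvel': array([-0.00047405,  0.00079795, -0.00153642, -0.00014929,  0.00111984,
       -0.00038031]), 'joint_torque': array([ 1.27781001e-03, -4.38211370e+01, -2.84643316e+01,  7.20902556e-02,
        3.61980696e-02, -4.27639952e-05]), 'tcp_pos': array([ 0.16399349, -0.52449715,  0.22890724]), 'tool_rot': array([ 9.88558752e-01,  1.50834089e-01,  4.18519815e-05, -8.17677943e-04]), 'ft_force': array([0.25459145, 0.6944888 , 0.56050804]), 'torque': array([0.02788291, 0.04685218, 0.00154032]), 'finger_force': 0.0, 'opening': 0.09271051056979566}
```

```bash
sed -i "s/^import numpy.*/&\nfrom scipy.spatial.transform import Rotation as R/; s/np.array(m\['rotation'\])/R.from_quat(m['rotation']).as_matrix()/" h.py; grep -n rotation h.py
```

```text
11:    return np.array(m['eye']), R.from_quat(m['rotation']).as_matrix()@np.array([s[0],s[1],1])
20:    q=R.from_quat(m['rotation']).as_matrix().T@(np.array(P)-m['eye']); s=q[:2]/q[2]; s=s*(1+m['k1']*(s@s)); return f*s+[m['cx'],m['cy']]
```

View pics/scene1.png

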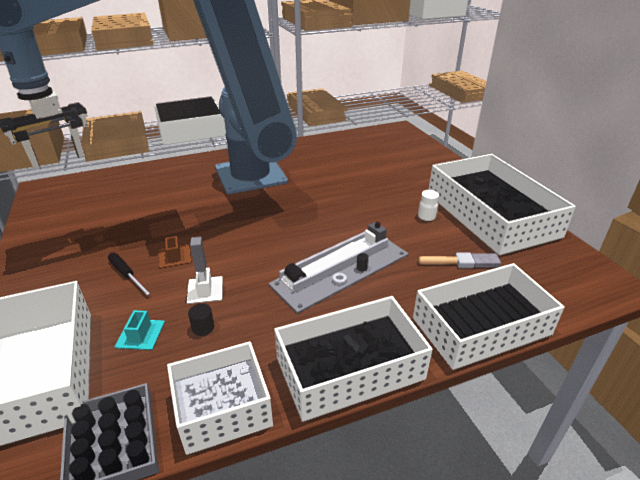

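View pics/side1.png

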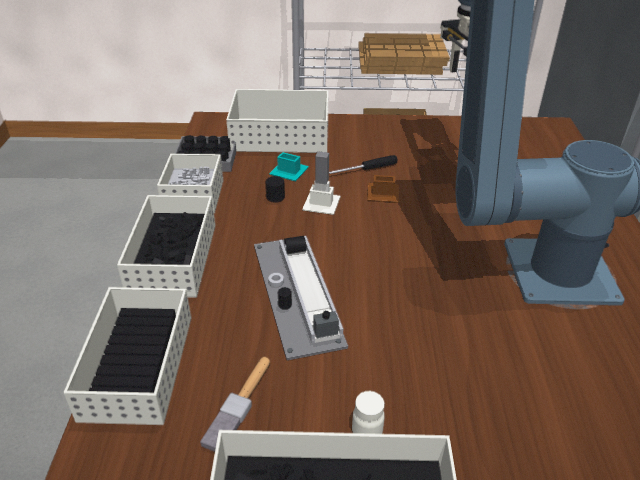

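The scene view shows the paddle (grip top about (197,240)) in the white holder at (205,288), the track from the roller at (294,271) to the stop at (377,232). The side view shows the paddle top at (322,153), the holder foot at (321,201), the roller at (295,244) and the stop at (325,324).

```bash
python3 - <<'E'
from h import *
a,ma=load('scene1.png'); b,mb=load('side1.png')
def cnt(im,lo,hi,box):
    x0,y0,x1,y1=box; h=cv2.cvtColor(im,cv2.COLOR_BGR2HSV); m=cv2.inRange(h,lo,hi); k=np.zeros_like(m); k[y0:y1,x0:x1]=m[y0:y1,x0:x1]
    c=max(cv2.findContours(k,cv2.RETR_EXTERNAL,cv2.CHAIN_APPROX_NONE)[0],key=cv2.contourArea); return c
def show(n,c):
    p=cv2.approxPolyDP(c,2.5,True)[:,0]; print(n,cv2.contourArea(c),p.tolist()); return p
# non-wood mask: low saturation
pa=show('plate scene',cnt(a,(0,0,60),(180,70,255),(255,215,415,312)))
pb=show('plate side',cnt(b,(0,0,60),(180,70,255),(245,225,355,365)))
print('plate side xy',[onz(mb,*p,.008).round(3).tolist() for p in pb])
print('plate scene xy',[onz(ma,*p,.008).round(3).tolist() for p in pa])
ha=show('hold scene',cnt(a,(0,0,60),(180,70,255),(180,232,230,305)))
hb=show('hold side',cnt(b,(0,0,60),(180,70,255),(298,148,345,216)))
print('hold side xy',[onz(mb,*p,.005).round(3).tolist() for p in hb])
print('hold scene xy',[onz(ma,*p,.005).round(3).tolist() for p in ha])
print('paddle top',two(ma,(197,239),mb,(322,154)))
E
```

```text
plate scene 5064.0 [[407, 252], [386, 238], [385, 228], [375, 228], [374, 222], [368, 226], [378, 232], [376, 239], [368, 228], [295, 263], [306, 275], [293, 282], [284, 274], [285, 268], [269, 285], [295, 311], [301, 311], [404, 257]]
plate side 6587.0 [[306, 236], [306, 250], [290, 254], [286, 252], [283, 239], [254, 244], [287, 359], [347, 347], [343, 328]]
plate side xy [[0.563, -0.099, 0.008], [0.561, -0.047, 0.008], [0.597, -0.032, 0.008], [0.606, -0.039, 0.008], [0.616, -0.086, 0.008], [0.682, -0.066, 0.008], [0.584, 0.273, 0.008], [0.473, 0.24, 0.008], [0.48, 0.192, 0.008]]
plate scene xy [[0.58, 0.269, 0.008], [0.505, 0.248, 0.008], [0.461, 0.268, 0.008], [0.451, 0.242, 0.008], [0.423, 0.254, 0.008], [0.435, 0.229, 0.008], [0.472, 0.241, 0.008], [0.499, 0.221, 0.008], [0.444, 0.224, 0.008], [0.518, -0.015, 0.008], [0.572, -0.006, 0.008], [0.585, -0.043, 0.008], [0.549, -0.054, 0.008], [0.528, -0.045, 0.008], [0.575, -0.1, 0.008], [0.679, -0.07, 0.008], [0.684, -0.058, 0.008], [0.596, 0.251, 0.008]]
hold scene 1307.0 [[200, 236], [190, 239], [196, 277], [188, 280], [187, 303], [222, 298], [222, 277], [210, 276]]
hold side 1337.5 [[298, 148], [298, 152], [316, 153], [315, 180], [302, 209], [333, 214], [340, 196], [332, 193], [328, 174], [344, 168], [328, 171], [326, 148]]
hold side xy [[0.603, -0.515, 0.005], [0.601, -0.492, 0.005], [0.55, -0.488, 0.005], [0.549, -0.346, 0.005], [0.578, -0.212, 0.005], [0.501, -0.193, 0.005], [0.483, -0.272, 0.005], [0.504, -0.285, 0.005], [0.515, -0.377, 0.005], [0.471, -0.409, 0.005], [0.515, -0.392, 0.005], [0.522, -0.517, 0.005]]
hold scene xy [[0.308, -0.22, 0.005], [0.312, -0.247, 0.005], [0.479, -0.257, 0.005], [0.484, -0.277, 0.005], [0.564, -0.291, 0.005], [0.576, -0.212, 0.005], [0.502, -0.198, 0.005], [0.488, -0.224, 0.005]]
paddle top (array([ 0.5294582 , -0.23990701,  0.14695534]), np.float64(0.0016950256213774928))
```

```bash
python3 -m creep '[{"x":0.9,"y":-0.34,"z":-0.06,"hand":1},{"x":0.9,"y":-0.34,"z":-0.06,"hand":1},{"x":0.9,"y":-0.34,"z":-0.06,"hand":1},{"x":0.9,"y":-0.34,"z":-0.06,"hand":1},{"x":0.9,"y":-0.34,"z":-0.06,"hand":1},{"x":0.9,"y":-0.34,"z":-0.06,"hand":1},{"x":0.9,"y":-0.34,"z":-0.06,"hand":1},{"x":0.9,"y":-0.34,"z":-0.06,"hand":1}]' 50
python3 -m creep '[{"x":0.9,"y":-0.34,"z":-0.06,"hand":1},{"x":0.9,"y":-0.34,"z":-0.06,"hand":1},{"x":0.9,"y":-0.34,"z":-0.06,"hand":1},{"x":0.9,"y":-0.34,"z":-0.06,"hand":1},{"x":0.9,"y":-0.34,"z":-0.06,"hand":1},{"hand":1},{"hand":1},{"hand":1}]'
python3 - <<'E'
from h import *
im,m=snap('wrist','w1.png'); print(m,state()['tcp_pos'],state()['tool_rot'])
E
```

```text
{'fov_y': 63.16467027865497, 'cx': 316.1366256119493, 'cy': 239.52110956886108, 'k1': -0.0760485849130586, 'eye': array([ 0.24034468, -0.50051176,  0.38356379]), 'rotation': array([ 0.79727236, -0.58638041, -0.08585172,  0.11464853])} [ 0.16397913 -0.52456628  0.22900994] [ 9.88562312e-01  1.50811296e-01  2.67306759e-05 -7.12137482e-04]schema error: expected keys x, y, z, rx, ry, rz, hand
schema error: expected keys x, y, z, rx, ry, rz, hand
```

View pics/w1.png

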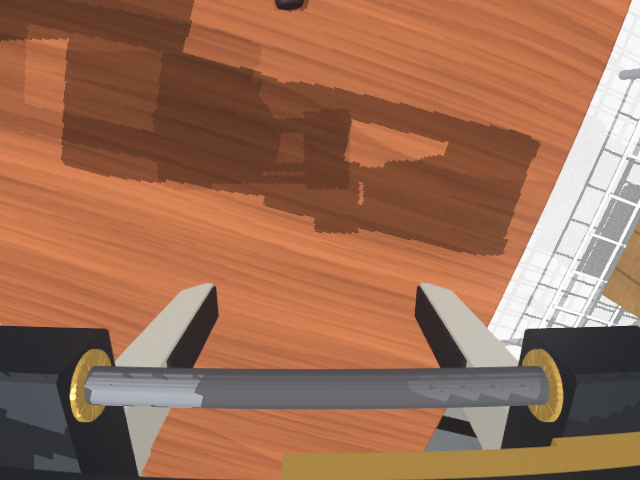

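The moves were refused because every row needs all keys. The wrist view shows only table, with the fingertips at (205,290) and (425,290); the camera looks ahead along tool +x.

```bash
python3 -m creep '[{"x":0.9,"y":-0.42,"z":-0.06,"rx":0,"ry":0,"rz":0,"hand":1},{"x":0.9,"y":-0.42,"z":-0.06,"rx":0,"ry":0,"rz":0,"hand":1},{"x":0.9,"y":-0.42,"z":-0.06,"rx":0,"ry":0,"rz":0,"hand":1},{"x":0.9,"y":-0.42,"z":-0.06,"rx":0,"ry":0,"rz":0,"hand":1},{"x":0.9,"y":-0.42,"z":-0.06,"rx":0,"ry":0,"rz":0,"hand":1},{"x":0.9,"y":-0.42,"z":-0.06,"rx":0,"ry":0,"rz":0,"hand":1},{"x":0.9,"y":-0.42,"z":-0.06,"rx":0,"ry":0,"rz":0,"hand":1},{"x":0.9,"y":-0.42,"z":-0.06,"rx":0,"ry":0,"rz":0,"hand":1}]' 50
python3 -m creep '[{"x":0.9,"y":-0.42,"z":-0.06,"rx":0,"ry":0,"rz":0,"hand":1},{"x":0.9,"y":-0.42,"z":-0.06,"rx":0,"ry":0,"rz":0,"hand":1},{"x":0.9,"y":-0.42,"z":-0.06,"rx":0,"ry":0,"rz":0,"hand":1},{"x":0.9,"y":-0.42,"z":-0.06,"rx":0,"ry":0,"rz":0,"hand":1},{"x":0,"y":-0.34,"z":-0.06,"rx":0,"ry":0,"rz":0,"hand":1},{"x":0,"y":0,"z":0,"rx":0,"ry":0,"rz":0,"hand":1},{"x":0,"y":0,"z":0,"rx":0,"ry":0,"rz":0,"hand":1},{"x":0,"y":0,"z":0,"rx":0,"ry":0,"rz":0,"hand":1}]'
python3 - <<'E'
from h import *
im,m=snap('wrist','w2.png'); print(m,state()['tcp_pos'],state()['tool_rot'])
E
```

```text
clock: 0.95
tcp_pos: [0.3408, -0.3633, 0.2439]
tool_rot: [0.989, 0.151, -0.0, -0.0]
ft_force: [0.5, -0.2, 0.6]
opening: 0.0932
finger_force: 0.0
clock: 1.75
tcp_pos: [0.4245, -0.2751, 0.253]
tool_rot: [0.989, 0.15, -0.0, 0.0]
ft_force: [-0.5, -0.3, 0.6]
opening: 0.093
finger_force: 0.0
{'fov_y': 63.16467027865497, 'cx': 316.1366256119493, 'cy': 239.52110956886108, 'k1': -0.0760485849130586, 'eye': array([ 0.50090539, -0.25093383,  0.40756605]), 'rotation': array([ 0.79679149, -0.58695327, -0.0854284 ,  0.11537403])} [ 0.42453136 -0.27513691  0.25296402] [ 9.88669295e-01  1.50109983e-01 -1.21154007e-04  5.10830925e-05]
```

View pics/w2.png

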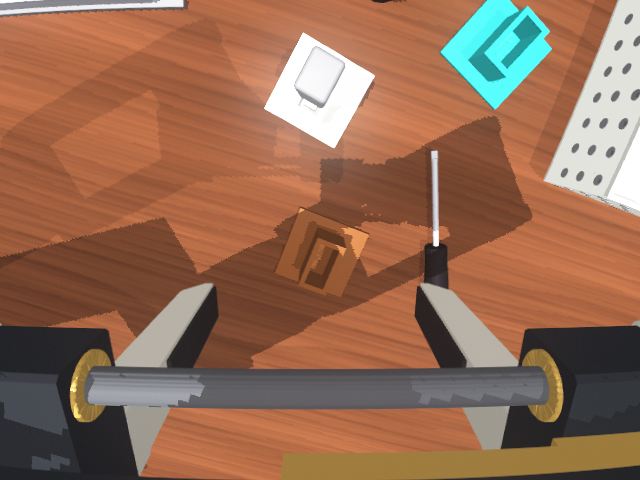

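The wrist view shows the white holder's foot with corners (303,33), (375,77), (334,148), (265,106) and the grip's top at about (320,75), longer down-left. The brown and turquoise decoys are at (320,255) and (497,52).

```bash
python3 - <<'E'
from h import *
w,m=load('w2.png'); a,ma=load('scene1.png'); b,mb=load('side1.png')
h=cv2.cvtColor(w,cv2.COLOR_BGR2HSV)
k=cv2.inRange(h,(0,0,120),(180,60,255)); k[:,:255]=0;k[:,385:]=0;k[160:]=0
c=max(cv2.findContours(k,0,2)[0],key=cv2.contourArea); print('foot px',cv2.approxPolyDP(c,5,True)[:,0].tolist())
F=np.array([onz(m,u,v,.005)[:2] for u,v in cv2.boxPoints(cv2.minAreaRect(c))]); print('foot',F.round(4).tolist(),F.mean(0))
for i in range(4):
    d=F[(i+1)%4]-F[i]; print(np.linalg.norm(d).round(4),np.degrees(np.arctan2(d[1],d[0])).round(1))
g=cv2.resize(w[20:160,250:390],None,fx=4,fy=4,interpolation=cv2.INTER_CUBIC); cv2.imwrite('pics/w2c.png',g)
e=w[40:115,290:350]; print(e[::6,::5].mean(2).astype(int))
E
```

```text
foot px [[302, 33], [264, 108], [334, 147], [374, 75]]
foot [[0.5008, -0.193], [0.579, -0.213], [0.5645, -0.2918], [0.4838, -0.2747]] [ 0.53202568 -0.2431134 ]
0.0808 -14.3
0.0801 -100.4
0.0824 168.1
0.0834 78.3
[[129 134 255 255 255 255 140 138 139 136 135 134]
 [131 168 255 255 255 194 255 255 142 140 138 136]
 [128 255 255 255 227 245 244 219 255 255 143 141]
 [255 255 255 255 237 247 245 245 244 220 255 255]
 [255 255 255 222 248 248 247 246 245 244 243 246]
 [255 255 255 249 250 249 248 247 246 245 220 254]
 [255 255 237 251 250 249 249 248 246 241 226 254]
 [255 206 251 251 250 249 249 248 247 194 254 254]
 [255 185 238 251 250 250 249 248 229 254 254 254]
 [255 255 142 165 235 249 249 246 198 254 254 254]
 [255 255 224 255 143 158 230 204 254 254 254 254]
 [255 255 252 246 255 255 141 253 249 251 247 254]
 [255 255 255 255 254 247 255 255 248 248 255 255]]
```

View pics/w2c.png

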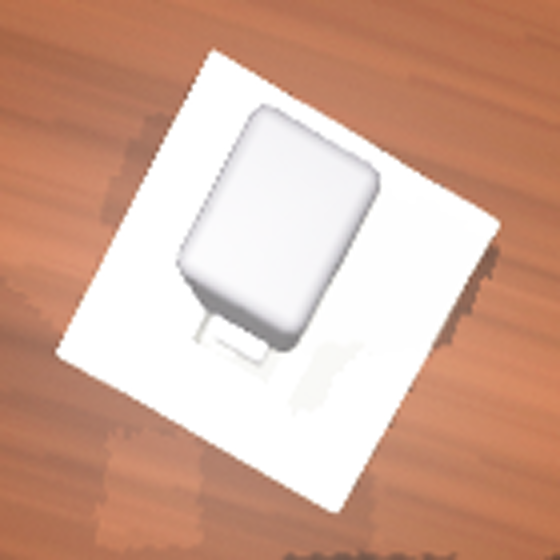

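```bash
cat >> h.py <<'E'
def togo(P,yaw_x,s=None):
    """units in CURRENT tool axes (tool down) to reach P, and rz units to bring tool x to yaw_x deg"""
    s=s or state(); M=R.from_quat(s['tool_rot']).as_matrix(); d=M.T@(np.array(P)-s['tcp_pos'])/0.03
    y=np.degrees(np.arctan2(M[1,0],M[0,0])); t=(yaw_x-y+90)%180-90
    print('tcp',s['tcp_pos'].round(4),'yaw',y.round(2),'tilt',M[:,2].round(4),'shift units',d.round(3),'rz units',(-np.radians(t)/.5).round(3)); return d
E
python3 - <<'E'
from h import *
w,m=load('w2.png')
p=np.mean([onz(m,250+x/4-.5,20+y/4-.5,.145) for x,y in((263,104),(381,178),(293,338),(180,262))],0); print(p)
b,mb=load('side1.png'); a,ma=load('scene1.png')
print(two(m,(319.7,75),mb,(322,154)),two(m,(319.7,75),ma,(196.5,238)))
togo([.5305,-.2415,.20],-12.1)
E
```

```text
[ 0.53071075 -0.24356639  0.145     ]
(array([ 0.53037474, -0.24380798,  0.14391212]), np.float64(0.0008503372299082381)) (array([ 0.53003821, -0.2424982 ,  0.15109742]), np.float64(0.0030490701656201696))
tcp [ 0.4245 -0.2751  0.253 ] yaw 17.27 tilt [-2.e-04 -1.e-04 -1.e+00] shift units [ 3.706 -0.022  1.765] rz units 1.025
```

```bash
python3 -m creep '[{"x":0.92,"y":0.01,"z":0.44,"rx":0,"ry":0,"rz":0,"hand":1},{"x":0.92,"y":0.01,"z":0.44,"rx":0,"ry":0,"rz":0,"hand":1},{"x":0.92,"y":0.01,"z":0.44,"rx":0,"ry":0,"rz":0,"hand":1},{"x":0.92,"y":0.01,"z":0.44,"rx":0,"ry":0,"rz":0,"hand":1},{"x":0,"y":0,"z":0,"rx":0,"ry":0,"rz":0.257,"hand":1},{"x":0,"y":0,"z":0,"rx":0,"ry":0,"rz":0.256,"hand":1},{"x":0,"y":0,"z":0,"rx":0,"ry":0,"rz":0.256,"hand":1},{"x":0,"y":0,"z":0,"rx":0,"ry":0,"rz":0.256,"hand":1}]' 50
python3 - <<'E'
from h import *
togo([.5307,-.2430,.087],-12.1)
E
```

```text
clock: 2.6
tcp_pos: [0.5305, -0.2435, 0.1999]
tool_rot: [0.994, -0.108, -0.0, -0.0]
ft_force: [-0.4, -0.5, -0.1]
opening: 0.0931
finger_force: 0.0
tcp [ 0.5305 -0.2435  0.1999] yaw -12.39 tilt [-5.e-04  2.e-04 -1.e+00] shift units [ 0.004 -0.016  3.763] rz units -0.01
```

```bash
python3 -m creep '[{"x":0,"y":0,"z":0.75,"rx":0,"ry":0,"rz":0,"hand":1},{"x":0,"y":0,"z":0.75,"rx":0,"ry":0,"rz":0,"hand":1},{"x":0,"y":0,"z":0.75,"rx":0,"ry":0,"rz":0,"hand":1},{"x":0,"y":0,"z":0.75,"rx":0,"ry":0,"rz":0,"hand":0},{"x":0,"y":0,"z":0.5,"rx":0,"ry":0,"rz":0,"hand":0},{"x":0,"y":0,"z":0.26,"rx":0,"ry":0,"rz":0,"hand":0},{"x":0,"y":0,"z":0,"rx":0,"ry":0,"rz":0,"hand":0},{"x":0,"y":0,"z":0,"rx":0,"ry":0,"rz":0,"hand":-1}]' 50
python3 -m creep '[{"x":0,"y":0,"z":0,"rx":0,"ry":0,"rz":0,"hand":-1},{"x":0,"y":0,"z":0,"rx":0,"ry":0,"rz":0,"hand":-1},{"x":0,"y":0,"z":0,"rx":0,"ry":0,"rz":0,"hand":-1},{"x":0,"y":0,"z":0,"rx":0,"ry":0,"rz":0,"hand":-1},{"x":0,"y":0,"z":0,"rx":0,"ry":0,"rz":0,"hand":-1},{"x":0,"y":0,"z":0,"rx":0,"ry":0,"rz":0,"hand":-1},{"x":0,"y":0,"z":0,"rx":0,"ry":0,"rz":0,"hand":-1},{"x":0,"y":0,"z":0,"rx":0,"ry":0,"rz":0,"hand":-1}]' 50
python3 - <<'E'
from h import *
togo([.5307,-.2430,.087],-12.1)
E
```

```text
clock: 3.4
tcp_pos: [0.5311, -0.2432, 0.088]
tool_rot: [0.994, -0.105, 0.0, 0.0]
ft_force: [-0.0, 0.1, -0.4]
opening: 0.0573
finger_force: 0.0
clock: 4.2
tcp_pos: [0.5311, -0.2426, 0.0878]
tool_rot: [0.995, -0.105, 0.0, 0.0]
ft_force: [-1.5, 0.9, 3.2]
opening: 0.0239
finger_force: 50.0
tcp [ 0.5311 -0.2426  0.0878] yaw -12.01 tilt [ 4.e-04 -3.e-04 -1.e+00] shift units [-0.009  0.015  0.026] rz units 0.003
```

```bash
python3 -m creep '[{"x":0,"y":0,"z":-0.3,"rx":0,"ry":0,"rz":0,"hand":-1},{"x":0,"y":0,"z":-0.5,"rx":0,"ry":0,"rz":0,"hand":-1},{"x":0,"y":0,"z":-0.6,"rx":0,"ry":0,"rz":0,"hand":-1},{"x":0,"y":0,"z":-0.6,"rx":0,"ry":0,"rz":0,"hand":-1},{"x":0,"y":0,"z":-0.6,"rx":0,"ry":0,"rz":0,"hand":-1},{"x":0,"y":0,"z":-0.6,"rx":0,"ry":0,"rz":0,"hand":-1},{"x":0,"y":0,"z":-0.6,"rx":0,"ry":0,"rz":0,"hand":-1},{"x":0,"y":0,"z":-0.3,"rx":0,"ry":0,"rz":0,"hand":-1}]'
python3 - <<'E'
from h import *
a,ma=load('scene1.png'); b,mb=load('side1.png')
def dark(im,box):
    x0,y0,x1,y1=box; k=cv2.inRange(im[y0:y1,x0:x1],(0,0,0),(45,45,45)); c=max(cv2.findContours(k,0,2)[0],key=cv2.contourArea); r=cv2.boundingRect(c); (u,v),_,_=cv2.minAreaRect(c); return (u+x0,v+y0),r,cv2.contourArea(c)
ra=dark(a,(275,255,315,290)); rb=dark(b,(275,230,315,260)); print(ra,rb)
print('roller',two(ma,ra[0],mb,rb[0]))
C=np.array([onz(mb,*p,.008)[:2] for p in((306,236),(254,244),(287,359),(347,347))]); D=np.array([onz(ma,*p,.008)[:2] for p in((269,285),(297,311),(408,254))])
print(C.round(4),D.round(4))
for p,q in((C[0],C[3]),(C[1],C[2]),(D[1],D[2])): d=q-p; print(np.hypot(*d),np.degrees(np.arctan2(d[1],d[0])))
togo([.60,-.16,.21],16)
E
```

```text
clock: 5.0
tcp_pos: [0.5313, -0.2428, 0.2122]
tool_rot: [0.995, -0.105, 0.001, 0.0]
ft_force: [0.4, 0.8, -1.5]
opening: 0.0238
finger_force: 50.0
((293.5, 272.5), (10, 9, 20, 18), 114.5) ((295.0, 245.0), (10, 8, 21, 15), 120.5)
roller (array([ 0.58349652, -0.03843578,  0.03198187]), np.float64(0.005853306375588314))
[[ 0.5634 -0.0991]
 [ 0.6815 -0.0655]
 [ 0.5842  0.273 ]
 [ 0.4726  0.2404]] [[ 0.5749 -0.0996]
 [ 0.6805 -0.066 ]
 [ 0.5882  0.2673]]
0.35138504663186154 104.97950200108428
0.3522701598283517 106.04292280252649
0.34586833335005335 105.47459610934095
tcp [ 0.5313 -0.2428  0.2122] yaw -12.02 tilt [ 0.0016 -0.0012 -1.    ] shift units [ 1.665 -3.177  0.073] rz units -0.978
```

```bash
python3 -m creep '[{"x":0,"y":0,"z":-0.16,"rx":0,"ry":0,"rz":-0.241,"hand":-1},{"x":0,"y":0,"z":-0.16,"rx":0,"ry":0,"rz":-0.241,"hand":-1},{"x":0,"y":0,"z":-0.16,"rx":0,"ry":0,"rz":-0.241,"hand":-1},{"x":0,"y":0,"z":-0.16,"rx":0,"ry":0,"rz":-0.241,"hand":-1},{"x":0.1,"y":-0.5,"z":-0.16,"rx":0,"ry":0,"rz":0,"hand":-1},{"x":0.15,"y":-0.9,"z":-0.16,"rx":0,"ry":0,"rz":0,"hand":-1},{"x":0.15,"y":-1,"z":-0.16,"rx":0,"ry":0,"rz":0,"hand":-1},{"x":0.15,"y":-1,"z":-0.16,"rx":0,"ry":0,"rz":0,"hand":-1}]'
python3 -m creep '[{"x":0.15,"y":-1,"z":0,"rx":0,"ry":0,"rz":0,"hand":-1},{"x":0.15,"y":-1,"z":0,"rx":0,"ry":0,"rz":0,"hand":-1},{"x":0.15,"y":-1,"z":0,"rx":0,"ry":0,"rz":0,"hand":-1},{"x":0.15,"y":-0.8,"z":0,"rx":0,"ry":0,"rz":0,"hand":-1},{"x":0.15,"y":-0.4,"z":0,"rx":0,"ry":0,"rz":0,"hand":-1},{"x":0,"y":0,"z":0,"rx":0,"ry":0,"rz":0,"hand":-1},{"x":0,"y":0,"z":0,"rx":0,"ry":0,"rz":0,"hand":-1},{"x":0,"y":0,"z":0,"rx":0,"ry":0,"rz":0,"hand":-1}]'
python3 - <<'E'
from h import *
im,m=snap('wrist','w3.png'); togo([.5,-.02,.25],15.6)
E
```

```text
clock: 5.8
tcp_pos: [0.5186, -0.1378, 0.2486]
tool_rot: [0.991, 0.134, -0.0, -0.001]
ft_force: [0.5, 0.9, -0.8]
opening: 0.0237
finger_force: 50.0
clock: 6.6
tcp_pos: [0.5073, -0.0134, 0.2487]
tool_rot: [0.991, 0.135, -0.0, 0.0]
ft_force: [-0.3, -0.8, -1.0]
opening: 0.024
finger_force: 50.0
tcp [ 0.5073 -0.0135  0.2487] yaw 15.5 tilt [-2.e-04 -3.e-04 -1.e+00] shift units [-0.293  0.145 -0.042] rz units -0.003
```

View pics/w3.png

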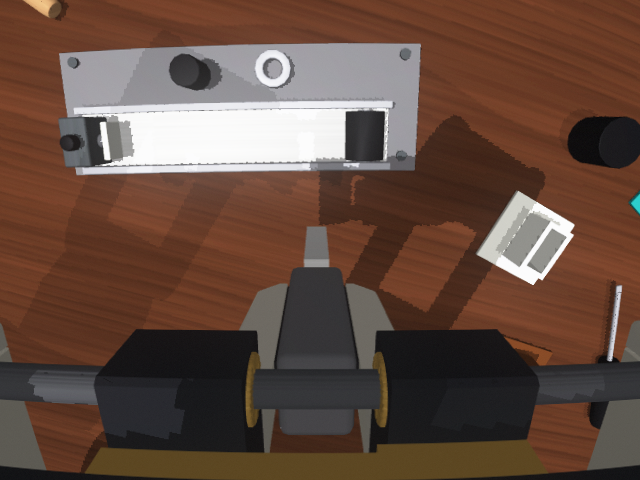

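The wrist view shows the track well: rails along v≈105 and v≈169, roller at u 345–385, v 108–161, the stop at (85,140), plate corners (62,54), (420,44), (415,169), and the blade tip at (316,240).

```bash
python3 - <<'E'
from h import *
w,m=load('w3.png')
for u in (160,250,330,362): print(u,'far',[(v,int(w[v,u].mean())) for v in range(97,116)],'\n  near',[(v,int(w[v,u].mean())) for v in range(154,178)])
print('row135',[(u,int(w[135,u].mean())) for u in range(338,396,2)])
print('row140 stop',[(u,int(w[140,u].mean())) for u in range(70,140,3)])
for n,p,z in(('plate',(62,54),.008),('',(420,44),.008),('',(415,169),.008),('rollerL',(345,135),.049),('rollerR',(385,135),.031)): print(n,onz(m,*p,z).round(4))
E
```

```text
160 far [(97, 149), (98, 148), (99, 149), (100, 151), (101, 150), (102, 151), (103, 150), (104, 194), (105, 232), (106, 233), (107, 234), (108, 234), (109, 234), (110, 230), (111, 199), (112, 250), (113, 251), (114, 250), (115, 249)] 
  near [(154, 251), (155, 251), (156, 250), (157, 250), (158, 250), (159, 249), (160, 249), (161, 250), (162, 250), (163, 250), (164, 191), (165, 138), (166, 226), (167, 234), (168, 233), (169, 233), (170, 233), (171, 233), (172, 156), (173, 77), (174, 80), (175, 81), (176, 87), (177, 85)]
250 far [(97, 150), (98, 150), (99, 149), (100, 150), (101, 165), (102, 215), (103, 235), (104, 235), (105, 235), (106, 235), (107, 235), (108, 218), (109, 216), (110, 244), (111, 250), (112, 250), (113, 250), (114, 249), (115, 249)] 
  near [(154, 250), (155, 249), (156, 248), (157, 248), (158, 248), (159, 247), (160, 247), (161, 247), (162, 213), (163, 135), (164, 211), (165, 234), (166, 234), (167, 234), (168, 234), (169, 234), (170, 204), (171, 127), (172, 87), (173, 86), (174, 86), (175, 87), (176, 89), (177, 88)]
330 far [(97, 165), (98, 156), (99, 145), (100, 1
[... 1053 characters left out ...]
48, 48), (350, 47), (352, 47), (354, 47), (356, 51), (358, 54), (360, 58), (362, 58), (364, 58), (366, 53), (368, 50), (370, 46), (372, 44), (374, 43), (376, 42), (378, 40), (380, 37), (382, 34), (384, 186), (386, 192), (388, 162), (390, 159), (392, 161), (394, 160)]
row140 stop [(70, 55), (73, 28), (76, 28), (79, 35), (82, 66), (85, 111), (88, 54), (91, 46), (94, 47), (97, 87), (100, 117), (103, 250), (106, 251), (109, 114), (112, 114), (115, 116), (118, 115), (121, 144), (124, 159), (127, 160), (130, 161), (133, 250), (136, 250), (139, 250)]
plate [0.5869 0.2661 0.008 ]
 [ 0.6824 -0.0655  0.008 ]
 [ 0.5696 -0.0989  0.008 ]
rollerL [ 0.5826 -0.0182  0.049 ]
rollerR [ 0.5926 -0.0554  0.031 ]
```

```bash
python3 - <<'E'
from h import *
w,m=load('w3.png')
fo=[onz(m,u,v,.032)[:2] for u,v in((160,104),(250,101.8),(330,100.7),(362,100.8))]
no=[onz(m,u,v,.032)[:2] for u,v in((160,172),(250,170.4),(330,169.2),(362,169.3))]
fi=[onz(m,u,v,.032)[:2] for u,v in((160,110.7),(250,108.2),(330,107.5),(362,107.3))]
ni=[onz(m,u,v,.032)[:2] for u,v in((160,165.5),(250,163.6),(330,162.8),(362,162.8))]
A=[]
for n,L in(('fo',fo),('no',no),('fi',fi),('ni',ni)):
    d=L[-1]-L[0]; A.append(-d/np.linalg.norm(d)); print(n,np.degrees(np.arctan2(-d[1],-d[0])).round(2))
u=np.mean(A,0); u/=np.linalg.norm(u); yaw=np.degrees(np.arctan2(u[1],u[0])); v=np.array([-u[1],u[0]])
for n,L in(('fo',fo),('no',no),('fi',fi),('ni',ni)): print(n,[round(float(p@v),4) for p in L])
mid=np.mean([np.mean([p@v for p in L]) for L in(fo,no,fi,ni)])
r1,r2=[ray(m,*p)[1] for p in((344.7,135),(383.7,135))]; e=np.array(m['eye']); b=r1/np.linalg.norm(r1)+r2/np.linalg.norm(r2)
c=e+b*(.0312-e[2])/b[2]; xr=c[:2]@u
print('yaw',yaw,'mid',mid,'roller',c,'along',xr)
print('plate along: hi',onz(m,62,54,.008)[:2]@u,'lo',onz(m,420,44,.008)[:2]@u,onz(m,415,169,.008)[:2]@u)
x0=xr+.115; O=x0*u+mid*v; print('origin by roller',O)
# where is paddle blade? bottom z = tcp-0.083
s=state(); print('blade foot px expected',proj(m,s['tcp_pos']-[0,0,.0828]))
M=R.from_quat(s['tool_rot']).as_matrix()
for x,z in((-.146,.13),):
    P=np.r_[O+x*u,z]; print(x,P); togo(P,yaw-90)
np.save('trk.npy',np.array([*O,*u]))
E
```

```text
fo 105.9
no 106.02
fi 105.98
ni 105.99
fo [-0.5851, -0.5851, -0.5851, -0.5849]
no [-0.5228, -0.5229, -0.5232, -0.523]
fi [-0.5792, -0.5795, -0.5792, -0.5792]
ni [-0.529, -0.5293, -0.5292, -0.529]
yaw 105.97452767341257 mid -0.5541115442132009 roller [ 0.58731554 -0.03662901  0.0312    ] along -0.19684964474954184
plate along: hi 0.09428711175284155 lo -0.2507968868487279 -0.2518836166984932
origin by roller [0.55523989 0.07380807]
blade foot px expected [317.24147111 254.17011148]
-0.146 [ 0.59542055 -0.06655401  0.13      ]
tcp [ 0.5073 -0.0135  0.2487] yaw 15.5 tilt [-2.e-04 -3.e-04 -1.e+00] shift units [2.359 2.49  3.957] rz units -0.017
```

```bash
python3 -m creep '[{"x":0.59,"y":0.62,"z":0.4,"rx":0,"ry":0,"rz":-0.017,"hand":-1},{"x":0.59,"y":0.62,"z":0.4,"rx":0,"ry":0,"rz":0,"hand":-1},{"x":0.59,"y":0.62,"z":0.4,"rx":0,"ry":0,"rz":0,"hand":-1},{"x":0.59,"y":0.62,"z":0.4,"rx":0,"ry":0,"rz":0,"hand":-1},{"x":0,"y":0,"z":0.6,"rx":0,"ry":0,"rz":0,"hand":-1},{"x":0,"y":0,"z":0.6,"rx":0,"ry":0,"rz":0,"hand":-1},{"x":0,"y":0,"z":0.6,"rx":0,"ry":0,"rz":0,"hand":-1},{"x":0,"y":0,"z":0.6,"rx":0,"ry":0,"rz":0,"hand":-1}]'
cat >> h.py <<'E'
def trk():
    t=np.load('trk.npy'); O,u=t[:2],t[2:]; v=np.array([-u[1],u[0]]); s=state(); d=s['tcp_pos'][:2]-O; f=s['ft_force']
    M=R.from_quat(s['tool_rot']).as_matrix()
    print('clock %.2f x %.1f y %.1f z %.1f mm  yawerr %.2f deg tilt %s | Fx %.2f Fy %.2f Fz %.2f open %.4f'%(s['clock'],d@u*1e3,d@v*1e3,s['tcp_pos'][2]*1e3,np.degrees(np.arctan2(M[1,0],M[0,0])-np.arctan2(u[1],u[0]))+90,M[:2,2].round(4),f[:2]@u,f[:2]@v,f[2],s['opening']))
E
python3 -c "
from h import *
trk(); im,m=snap('wrist','w4.png')"
```

```text
clock: 7.45
tcp_pos: [0.5957, -0.0659, 0.1277]
tool_rot: [0.99, 0.139, -0.0, -0.0]
ft_force: [-0.9, 0.3, -1.4]
opening: 0.0239
finger_force: 50.0
clock 7.45 x -145.4 y -0.5 z 127.7 mm  yawerr -0.01 deg tilt [-0.0005 -0.    ] | Fx 0.54 Fy 0.78 Fz -1.36 open 0.0239
```

View pics/w4.png

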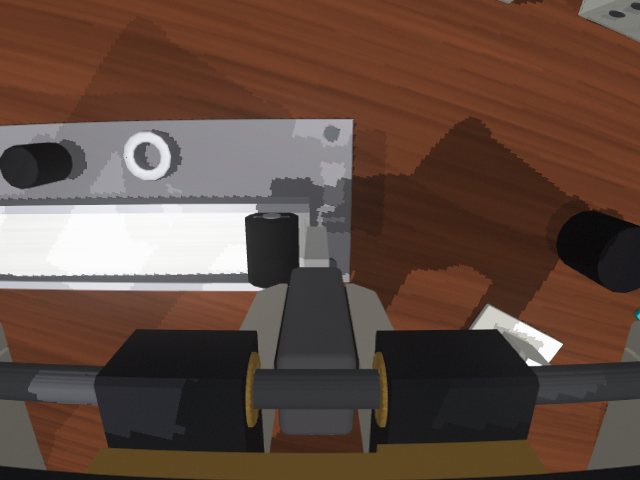

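The blade (u 304–328) stands just behind the roller's rear edge (u 298), inside the channel's width; the bystanders are undisturbed.

```bash
python3 -m creep '[{"x":0,"y":0,"z":0.25,"rx":0,"ry":0,"rz":0,"hand":-1},{"x":0,"y":0,"z":0.25,"rx":0,"ry":0,"rz":0,"hand":-1},{"x":0,"y":0,"z":0.2,"rx":0,"ry":0,"rz":0,"hand":-1},{"x":0,"y":0,"z":0.05,"rx":0,"ry":0,"rz":0,"hand":-1},{"x":0,"y":0,"z":0,"rx":0,"ry":0,"rz":0,"hand":-1},{"x":0,"y":-0.04,"z":0,"rx":0,"ry":0,"rz":0,"hand":-1},{"x":0,"y":-0.06,"z":0,"rx":0,"ry":0,"rz":0,"hand":-1},{"x":0,"y":-0.06,"z":0,"rx":0,"ry":0,"rz":0,"hand":-1}]'
python3 -c "
from h import *
trk()"
```

```text
clock: 8.3
tcp_pos: [0.5945, -0.0598, 0.1068]
tool_rot: [0.99, 0.14, 0.0, 0.0]
ft_force: [-0.5, 0.1, -1.1]
opening: 0.0236
finger_force: 50.0
clock 8.30 x -139.2 y -1.0 z 106.8 mm  yawerr 0.12 deg tilt [ 0.0007 -0.0002] | Fx 0.26 Fy 0.44 Fz -1.08 open 0.0236
```

```bash
python3 -m creep '[{"x":-0.005,"y":-0.06,"z":-0.003,"rx":0,"ry":0,"rz":0,"hand":-1},{"x":-0.005,"y":-0.08,"z":-0.003,"rx":0,"ry":0,"rz":0,"hand":-1},{"x":-0.005,"y":-0.1,"z":-0.004,"rx":0,"ry":0,"rz":0,"hand":-1},{"x":-0.005,"y":-0.1,"z":-0.004,"rx":0,"ry":0,"rz":0,"hand":-1},{"x":0,"y":-0.1,"z":-0.004,"rx":0,"ry":0,"rz":0,"hand":-1},{"x":0,"y":-0.1,"z":-0.004,"rx":0,"ry":0,"rz":0,"hand":-1},{"x":0,"y":-0.1,"z":-0.004,"rx":0,"ry":0,"rz":0,"hand":-1},{"x":0,"y":-0.1,"z":-0.004,"rx":0,"ry":0,"rz":0,"hand":-1}]'
python3 -c "
from h import *
trk()"
```

```text
clock: 9.1
tcp_pos: [0.5875, -0.0384, 0.1072]
tool_rot: [0.99, 0.14, -0.0, -0.0]
ft_force: [-0.2, -0.4, -1.4]
opening: 0.0237
finger_force: 50.0
clock 9.10 x -116.8 y -0.1 z 107.2 mm  yawerr 0.12 deg tilt [-0.  0.] | Fx -0.30 Fy 0.34 Fz -1.39 open 0.0237
```

```bash
python3 -m creep '[{"x":0,"y":-0.12,"z":-0.006,"rx":0,"ry":0,"rz":0,"hand":-1},{"x":0,"y":-0.13,"z":-0.006,"rx":0,"ry":0,"rz":0,"hand":-1},{"x":0,"y":-0.13,"z":-0.006,"rx":0,"ry":0,"rz":0,"hand":-1},{"x":0,"y":-0.13,"z":-0.006,"rx":0,"ry":0,"rz":0,"hand":-1},{"x":0,"y":-0.13,"z":-0.006,"rx":0,"ry":0,"rz":0,"hand":-1},{"x":0,"y":-0.13,"z":-0.006,"rx":0,"ry":0,"rz":0,"hand":-1},{"x":0,"y":-0.13,"z":-0.006,"rx":0,"ry":0,"rz":0,"hand":-1},{"x":0,"y":-0.13,"z":-0.006,"rx":0,"ry":0,"rz":0,"hand":-1}]'
python3 -m creep '[{"x":0,"y":-0.13,"z":-0.006,"rx":0,"ry":0,"rz":0,"hand":-1},{"x":0,"y":-0.13,"z":-0.006,"rx":0,"ry":0,"rz":0,"hand":-1},{"x":0,"y":-0.13,"z":-0.006,"rx":0,"ry":0,"rz":0,"hand":-1},{"x":0,"y":-0.13,"z":-0.006,"rx":0,"ry":0,"rz":0,"hand":-1},{"x":0,"y":-0.13,"z":-0.006,"rx":0,"ry":0,"rz":0,"hand":-1},{"x":0,"y":-0.13,"z":-0.006,"rx":0,"ry":0,"rz":0,"hand":-1},{"x":0,"y":-0.13,"z":-0.006,"rx":0,"ry":0,"rz":0,"hand":-1},{"x":0,"y":-0.13,"z":-0.006,"rx":0,"ry":0,"rz":0,"hand":-1}]'
python3 -c "
from h import *
trk(); im,m=snap('wrist','w5.png'); cv2.imwrite('pics/w5c.png',im[150:330,100:420])"
```

```text
clock: 9.9
tcp_pos: [0.579, -0.0087, 0.1087]
tool_rot: [0.99, 0.14, -0.0, -0.0]
ft_force: [0.1, -0.3, -0.7]
opening: 0.0236
finger_force: 50.0
clock: 10.7
tcp_pos: [0.5703, 0.0213, 0.1102]
tool_rot: [0.99, 0.14, 0.0, -0.0]
ft_force: [0.9, -0.1, -1.6]
opening: 0.0241
finger_force: 50.0
clock 10.70 x -54.7 y -0.0 z 110.2 mm  yawerr 0.11 deg tilt [0. 0.] | Fx -0.37 Fy -0.80 Fz -1.63 open 0.0241
```

View pics/w5c.png

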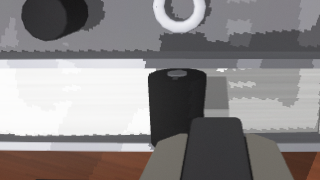

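The crop shows the roller square in the channel, touching the blade (right edge at about x 205), with the ring and spare roller untouched.

```bash
for i in 1; do python3 -m creep '[{"x":0,"y":-0.13,"z":-0.006,"rx":0,"ry":0,"rz":0,"hand":-1},{"x":0,"y":-0.13,"z":-0.006,"rx":0,"ry":0,"rz":0,"hand":-1},{"x":0,"y":-0.13,"z":-0.006,"rx":0,"ry":0,"rz":0,"hand":-1},{"x":0,"y":-0.13,"z":-0.006,"rx":0,"ry":0,"rz":0,"hand":-1},{"x":0,"y":-0.13,"z":-0.006,"rx":0,"ry":0,"rz":0,"hand":-1},{"x":0,"y":-0.13,"z":-0.006,"rx":0,"ry":0,"rz":0,"hand":-1},{"x":0,"y":-0.13,"z":-0.006,"rx":0,"ry":0,"rz":0,"hand":-1},{"x":0,"y":-0.13,"z":-0.006,"rx":0,"ry":0,"rz":0,"hand":-1}]'; done
python3 -m creep '[{"x":0,"y":-0.13,"z":-0.006,"rx":0,"ry":0,"rz":0,"hand":-1},{"x":0,"y":-0.13,"z":-0.006,"rx":0,"ry":0,"rz":0,"hand":-1},{"x":0,"y":-0.13,"z":-0.006,"rx":0,"ry":0,"rz":0,"hand":-1},{"x":0,"y":-0.13,"z":-0.006,"rx":0,"ry":0,"rz":0,"hand":-1},{"x":0,"y":-0.13,"z":-0.006,"rx":0,"ry":0,"rz":0,"hand":-1},{"x":0,"y":-0.13,"z":-0.006,"rx":0,"ry":0,"rz":0,"hand":-1},{"x":0,"y":-0.13,"z":-0.006,"rx":0,"ry":0,"rz":0,"hand":-1},{"x":0,"y":-0.13,"z":-0.006,"rx":0,"ry":0,"rz":0,"hand":-1}]'
python3 -m creep '[{"x":0,"y":-0.13,"z":-0.006,"rx":0,"ry":0,"rz":0,"hand":-1},{"x":0,"y":-0.13,"z":-0.006,"rx":0,"ry":0,"rz":0,"hand":-1},{"x":0,"y":-0.13,"z":-0.006,"rx":0,"ry":0,"rz":0,"hand":-1},{"x":0,"y":-0.13,"z":-0.006,"rx":0,"ry":0,"rz":0,"hand":-1},{"x":0,"y":-0.12,"z":-0.005,"rx":0,"ry":0,"rz":0,"hand":-1},{"x":0,"y":-0.1,"z":-0.004,"rx":0,"ry":0,"rz":0,"hand":-1},{"x":0,"y":-0.1,"z":-0.004,"rx":0,"ry":0,"rz":0,"hand":-1},{"x":0,"y":-0.1,"z":-0.004,"rx":0,"ry":0,"rz":0,"hand":-1}]'
python3 -c "
from h import *
trk()"
```

```text
clock: 11.55
tcp_pos: [0.5617, 0.0512, 0.1116]
tool_rot: [0.99, 0.14, 0.0, 0.0]
ft_force: [0.3, -0.7, -1.5]
opening: 0.0237
finger_force: 50.0
clock: 12.35
tcp_pos: [0.553, 0.0812, 0.113]
tool_rot: [0.99, 0.14, 0.0, 0.0]
ft_force: [-0.2, 0.5, -1.1]
opening: 0.0237
finger_force: 50.0
clock: 13.15
tcp_pos: [0.5452, 0.1082, 0.1142]
tool_rot: [0.99, 0.14, -0.0, 0.0]
ft_force: [0.7, -1.8, -2.2]
opening: 0.0238
finger_force: 50.0
clock 13.15 x 35.9 y 0.2 z 114.2 mm  yawerr 0.11 deg tilt [-0. -0.] | Fx -1.93 Fy -0.17 Fz -2.21 open 0.0238
```

```bash
python3 -m creep '[{"x":0,"y":-0.1,"z":0.01,"rx":0,"ry":0,"rz":0,"hand":-1},{"x":0,"y":-0.1,"z":0.01,"rx":0,"ry":0,"rz":0,"hand":-1},{"x":0,"y":-0.1,"z":0.01,"rx":0,"ry":0,"rz":0,"hand":-1},{"x":0,"y":-0.1,"z":0.01,"rx":0,"ry":0,"rz":0,"hand":-1},{"x":0,"y":-0.08,"z":0.01,"rx":0,"ry":0,"rz":0,"hand":-1},{"x":0,"y":-0.06,"z":0.01,"rx":0,"ry":0,"rz":0,"hand":-1},{"x":0,"y":-0.05,"z":0,"rx":0,"ry":0,"rz":0,"hand":-1},{"x":0,"y":-0.05,"z":0,"rx":0,"ry":0,"rz":0,"hand":-1}]'
python3 -m creep '[{"x":0,"y":-0.05,"z":0,"rx":0,"ry":0,"rz":0,"hand":-1},{"x":0,"y":-0.05,"z":0,"rx":0,"ry":0,"rz":0,"hand":-1},{"x":0,"y":-0.05,"z":0,"rx":0,"ry":0,"rz":0,"hand":-1},{"x":0,"y":-0.05,"z":0,"rx":0,"ry":0,"rz":0,"hand":-1},{"x":0,"y":-0.05,"z":0,"rx":0,"ry":0,"rz":0,"hand":-1},{"x":0,"y":-0.05,"z":0,"rx":0,"ry":0,"rz":0,"hand":-1},{"x":0,"y":0,"z":0,"rx":0,"ry":0,"rz":0,"hand":-1},{"x":0,"y":0,"z":0,"rx":0,"ry":0,"rz":0,"hand":-1}]'
python3 -c "
from h import *
trk()"
```

```text
clock: 13.95
tcp_pos: [0.5399, 0.1265, 0.1124]
tool_rot: [0.99, 0.14, -0.0, -0.0]
ft_force: [-0.3, -0.2, -0.8]
opening: 0.0239
finger_force: 50.0
clock: 14.75
tcp_pos: [0.5375, 0.1351, 0.1124]
tool_rot: [0.99, 0.14, 0.0, 0.0]
ft_force: [0.7, 0.8, -1.9]
opening: 0.0238
finger_force: 50.0
clock 14.75 x 63.9 y 0.2 z 112.4 mm  yawerr 0.12 deg tilt [ 0. -0.] | Fx 0.55 Fy -0.85 Fz -1.89 open 0.0238
```

```bash
python3 -m creep '[{"x":0,"y":-0.04,"z":0,"rx":0,"ry":0,"rz":0,"hand":-1},{"x":0,"y":-0.04,"z":0,"rx":0,"ry":0,"rz":0,"hand":-1},{"x":0,"y":-0.03,"z":0,"rx":0,"ry":0,"rz":0,"hand":-1},{"x":0,"y":-0.03,"z":0,"rx":0,"ry":0,"rz":0,"hand":-1},{"x":0,"y":-0.02,"z":0,"rx":0,"ry":0,"rz":0,"hand":-1},{"x":0,"y":-0.01,"z":0,"rx":0,"ry":0,"rz":0,"hand":-1},{"x":0,"y":0,"z":0,"rx":0,"ry":0,"rz":0,"hand":-1},{"x":0,"y":0,"z":0,"rx":0,"ry":0,"rz":0,"hand":-1}]'
python3 -c "
from h import *
trk(); im,m=snap('wrist','w6.png'); cv2.imwrite('pics/w6c.png',cv2.resize(im[130:330,80:400],None,fx=2,fy=2)); trk()"
```

```text
clock: 15.55
tcp_pos: [0.5361, 0.1399, 0.1125]
tool_rot: [0.99, 0.14, 0.0, 0.0]
ft_force: [-0.3, 0.8, -1.0]
opening: 0.0242
finger_force: 50.0
clock 15.55 x 68.9 y 0.2 z 112.5 mm  yawerr 0.11 deg tilt [ 0.0001 -0.    ] | Fx 0.83 Fy 0.06 Fz -1.05 open 0.0242
clock 15.60 x 68.9 y 0.2 z 112.4 mm  yawerr 0.11 deg tilt [ 0. -0.] | Fx -0.32 Fy -0.12 Fz -0.69 open 0.0236
```

View pics/w6c.png

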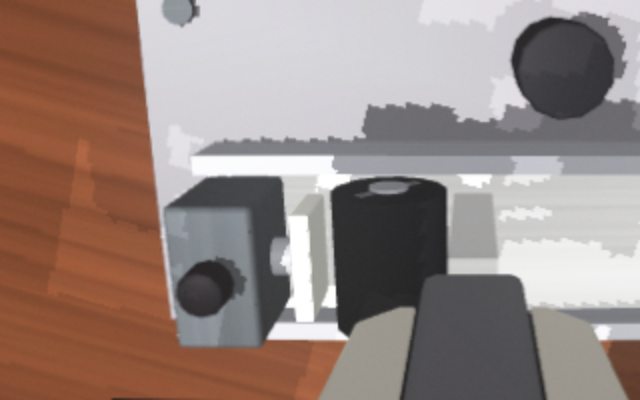

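The crop shows the roller seated in the channel between the blade (left edge at about x 450) and the white pad (face at about x 325), with a gap of roughly 2–3 mm to the pad.

```bash
python3 -m creep '[{"x":0,"y":-0.01,"z":0,"rx":0,"ry":0,"rz":0,"hand":-1},{"x":0,"y":-0.01,"z":0,"rx":0,"ry":0,"rz":0,"hand":-1},{"x":0,"y":-0.01,"z":0,"rx":0,"ry":0,"rz":0,"hand":-1},{"x":0,"y":-0.01,"z":0,"rx":0,"ry":0,"rz":0,"hand":-1},{"x":0,"y":-0.01,"z":0,"rx":0,"ry":0,"rz":0,"hand":-1},{"x":0,"y":-0.01,"z":0,"rx":0,"ry":0,"rz":0,"hand":-1},{"x":0,"y":0,"z":0,"rx":0,"ry":0,"rz":0,"hand":-1},{"x":0,"y":0,"z":0,"rx":0,"ry":0,"rz":0,"hand":-1}]'
python3 -c "
from h import *
trk()"
```

```text
clock: 16.4
tcp_pos: [0.5356, 0.1417, 0.1124]
tool_rot: [0.99, 0.14, -0.0, 0.0]
ft_force: [-0.1, 0.0, -0.6]
opening: 0.0238
finger_force: 50.0
clock 16.40 x 70.7 y 0.2 z 112.4 mm  yawerr 0.12 deg tilt [-0. -0.] | Fx 0.03 Fy 0.07 Fz -0.60 open 0.0238
```

```bash
python3 -m creep '[{"x":0,"y":-0.01,"z":0,"rx":0,"ry":0,"rz":0,"hand":-1},{"x":0,"y":-0.01,"z":0,"rx":0,"ry":0,"rz":0,"hand":-1},{"x":0,"y":-0.01,"z":0,"rx":0,"ry":0,"rz":0,"hand":-1},{"x":0,"y":-0.01,"z":0,"rx":0,"ry":0,"rz":0,"hand":-1},{"x":0,"y":-0.01,"z":0,"rx":0,"ry":0,"rz":0,"hand":-1},{"x":0,"y":-0.01,"z":0,"rx":0,"ry":0,"rz":0,"hand":-1},{"x":0,"y":0,"z":0,"rx":0,"ry":0,"rz":0,"hand":-1},{"x":0,"y":0,"z":0,"rx":0,"ry":0,"rz":0,"hand":-1}]'
python3 -c "
from h import *
trk()"
```

```text
clock: 17.2
tcp_pos: [0.5351, 0.1435, 0.1124]
tool_rot: [0.99, 0.14, -0.0, -0.0]
ft_force: [-0.5, -0.0, -1.4]
opening: 0.0237
finger_force: 50.0
clock 17.20 x 72.5 y 0.2 z 112.4 mm  yawerr 0.12 deg tilt [-0.  0.] | Fx 0.10 Fy 0.48 Fz -1.43 open 0.0237
```

```bash
python3 -m creep '[{"x":0,"y":-0.01,"z":0,"rx":0,"ry":0,"rz":0,"hand":-1},{"x":0,"y":-0.01,"z":0,"rx":0,"ry":0,"rz":0,"hand":-1},{"x":0,"y":-0.01,"z":0,"rx":0,"ry":0,"rz":0,"hand":-1},{"x":0,"y":-0.01,"z":0,"rx":0,"ry":0,"rz":0,"hand":-1},{"x":0,"y":-0.01,"z":0,"rx":0,"ry":0,"rz":0,"hand":-1},{"x":0,"y":-0.01,"z":0,"rx":0,"ry":0,"rz":0,"hand":-1},{"x":0,"y":0,"z":0,"rx":0,"ry":0,"rz":0,"hand":-1},{"x":0,"y":0,"z":0,"rx":0,"ry":0,"rz":0,"hand":-1}]'
python3 -c "
from h import *
trk()"
```

```text
clock: 18.0
tcp_pos: [0.5346, 0.1452, 0.1124]
tool_rot: [0.99, 0.14, -0.0, -0.0]
ft_force: [-1.3, -0.7, -0.9]
opening: 0.0234
finger_force: 50.0
clock 18.00 x 74.3 y 0.2 z 112.4 mm  yawerr 0.12 deg tilt [-0.  0.] | Fx -0.36 Fy 1.47 Fz -0.94 open 0.0234
```

```bash
python3 -m creep '[{"x":0,"y":-0.01,"z":0,"rx":0,"ry":0,"rz":0,"hand":-1},{"x":0,"y":-0.01,"z":0,"rx":0,"ry":0,"rz":0,"hand":-1},{"x":0,"y":-0.01,"z":0,"rx":0,"ry":0,"rz":0,"hand":-1},{"x":0,"y":-0.01,"z":0,"rx":0,"ry":0,"rz":0,"hand":-1},{"x":0,"y":-0.01,"z":0,"rx":0,"ry":0,"rz":0,"hand":-1},{"x":0,"y":-0.01,"z":0,"rx":0,"ry":0,"rz":0,"hand":-1},{"x":0,"y":0,"z":0,"rx":0,"ry":0,"rz":0,"hand":-1},{"x":0,"y":0,"z":0,"rx":0,"ry":0,"rz":0,"hand":-1}]'
python3 -c "
from h import *
trk()"
```

```text
clock: 18.8
tcp_pos: [0.5343, 0.1466, 0.1125]
tool_rot: [0.99, 0.14, 0.0, 0.0]
ft_force: [0.5, -3.5, -1.1]
opening: 0.0234
finger_force: 50.0
clock 18.80 x 75.7 y 0.1 z 112.5 mm  yawerr 0.12 deg tilt [ 0.0004 -0.0006] | Fx -3.49 Fy 0.45 Fz -1.06 open 0.0234
```

Contact is felt (3.5 N); now press a little further to about 6 N.

```bash
python3 -m creep '[{"x":0,"y":-0.01,"z":0,"rx":0,"ry":0,"rz":0,"hand":-1},{"x":0,"y":-0.01,"z":0,"rx":0,"ry":0,"rz":0,"hand":-1},{"x":0,"y":0,"z":0,"rx":0,"ry":0,"rz":0,"hand":-1},{"x":0,"y":0,"z":0,"rx":0,"ry":0,"rz":0,"hand":-1},{"x":0,"y":0,"z":0,"rx":0,"ry":0,"rz":0,"hand":-1},{"x":0,"y":0,"z":0,"rx":0,"ry":0,"rz":0,"hand":-1},{"x":0,"y":0,"z":0,"rx":0,"ry":0,"rz":0,"hand":-1},{"x":0,"y":0,"z":0,"rx":0,"ry":0,"rz":0,"hand":-1}]'
python3 -c "
from h import *
trk(); read_camera('side'); trk(); read_camera('side'); trk()"
```

```text
clock: 19.6
tcp_pos: [0.5341, 0.147, 0.1126]
tool_rot: [0.99, 0.14, 0.0, 0.0]
ft_force: [1.1, -5.0, -0.7]
opening: 0.0239
finger_force: 50.0
clock 19.60 x 76.2 y 0.1 z 112.6 mm  yawerr 0.12 deg tilt [ 0.0005 -0.0008] | Fx -5.09 Fy 0.28 Fz -0.69 open 0.0239
clock 19.65 x 76.2 y 0.1 z 112.5 mm  yawerr 0.12 deg tilt [ 0.0004 -0.0008] | Fx -5.25 Fy 0.22 Fz -0.02 open 0.0239
clock 19.70 x 76.2 y 0.2 z 112.5 mm  yawerr 0.12 deg tilt [ 0.0004 -0.0008] | Fx -5.19 Fy 0.50 Fz -1.14 open 0.0238
```

Slope is about 3 N/mm commanded; add 0.3 mm and hold over 2 s.

```bash
python3 -m creep '[{"x":0,"y":-0.01,"z":0,"rx":0,"ry":0,"rz":0,"hand":-1},{"x":0,"y":0,"z":0,"rx":0,"ry":0,"rz":0,"hand":-1},{"x":0,"y":0,"z":0,"rx":0,"ry":0,"rz":0,"hand":-1},{"x":0,"y":0,"z":0,"rx":0,"ry":0,"rz":0,"hand":-1},{"x":0,"y":0,"z":0,"rx":0,"ry":0,"rz":0,"hand":-1},{"x":0,"y":0,"z":0,"rx":0,"ry":0,"rz":0,"hand":-1},{"x":0,"y":0,"z":0,"rx":0,"ry":0,"rz":0,"hand":-1},{"x":0,"y":0,"z":0,"rx":0,"ry":0,"rz":0,"hand":-1}]'
python3 -c "
from h import *
trk()"
for k in 1 2 3; do python3 -m creep '[{"x":0,"y":0,"z":0,"rx":0,"ry":0,"rz":0,"hand":-1},{"x":0,"y":0,"z":0,"rx":0,"ry":0,"rz":0,"hand":-1},{"x":0,"y":0,"z":0,"rx":0,"ry":0,"rz":0,"hand":-1},{"x":0,"y":0,"z":0,"rx":0,"ry":0,"rz":0,"hand":-1},{"x":0,"y":0,"z":0,"rx":0,"ry":0,"rz":0,"hand":-1},{"x":0,"y":0,"z":0,"rx":0,"ry":0,"rz":0,"hand":-1},{"x":0,"y":0,"z":0,"rx":0,"ry":0,"rz":0,"hand":-1},{"x":0,"y":0,"z":0,"rx":0,"ry":0,"rz":0,"hand":-1}]' >/dev/null; python3 -c "
from h import *
trk()"; done
```

```text
clock: 20.5
tcp_pos: [0.5341, 0.1472, 0.1125]
tool_rot: [0.99, 0.14, 0.0, 0.001]
ft_force: [1.2, -5.0, -0.7]
opening: 0.0238
finger_force: 50.0
clock 20.50 x 76.3 y 0.1 z 112.5 mm  yawerr 0.12 deg tilt [ 0.0005 -0.0011] | Fx -5.10 Fy 0.17 Fz -0.72 open 0.0238
clock 21.30 x 76.4 y 0.1 z 112.5 mm  yawerr 0.12 deg tilt [ 0.0005 -0.001 ] | Fx -6.04 Fy 0.35 Fz -0.55 open 0.0239
clock 22.10 x 76.4 y 0.1 z 112.5 mm  yawerr 0.12 deg tilt [ 0.0005 -0.0011] | Fx -5.48 Fy 1.08 Fz -0.34 open 0.0235
clock 22.90 x 76.4 y 0.1 z 112.5 mm  yawerr 0.12 deg tilt [ 0.0005 -0.0011] | Fx -5.28 Fy 0.23 Fz -0.80 open 0.0237
```

```bash
python3 -m creep '[{"x":0,"y":-0.007,"z":0,"rx":0,"ry":0,"rz":0,"hand":-1},{"x":0,"y":0,"z":0,"rx":0,"ry":0,"rz":0,"hand":-1},{"x":0,"y":0,"z":0,"rx":0,"ry":0,"rz":0,"hand":-1},{"x":0,"y":0,"z":0,"rx":0,"ry":0,"rz":0,"hand":-1},{"x":0,"y":0,"z":0,"rx":0,"ry":0,"rz":0,"hand":-1},{"x":0,"y":0,"z":0,"rx":0,"ry":0,"rz":0,"hand":-1},{"x":0,"y":0,"z":0,"rx":0,"ry":0,"rz":0,"hand":-1},{"x":0,"y":0,"z":0,"rx":0,"ry":0,"rz":0,"hand":-1}]'
for k in 1 2 3; do python3 -m creep '[{"x":0,"y":0,"z":0,"rx":0,"ry":0,"rz":0,"hand":-1},{"x":0,"y":0,"z":0,"rx":0,"ry":0,"rz":0,"hand":-1},{"x":0,"y":0,"z":0,"rx":0,"ry":0,"rz":0,"hand":-1},{"x":0,"y":0,"z":0,"rx":0,"ry":0,"rz":0,"hand":-1},{"x":0,"y":0,"z":0,"rx":0,"ry":0,"rz":0,"hand":-1},{"x":0,"y":0,"z":0,"rx":0,"ry":0,"rz":0,"hand":-1},{"x":0,"y":0,"z":0,"rx":0,"ry":0,"rz":0,"hand":-1},{"x":0,"y":0,"z":0,"rx":0,"ry":0,"rz":0,"hand":-1}]' >/dev/null; python3 -c "
from h import *
trk()"; done
```

```text
clock: 23.7
tcp_pos: [0.5341, 0.1473, 0.1125]
tool_rot: [0.99, 0.14, 0.0, 0.001]
ft_force: [0.9, -5.9, -0.4]
opening: 0.0234
finger_force: 50.0
clock 24.50 x 76.4 y 0.1 z 112.5 mm  yawerr 0.12 deg tilt [ 0.0006 -0.0013] | Fx -7.14 Fy 0.16 Fz -0.94 open 0.0241
clock 25.30 x 76.4 y 0.1 z 112.6 mm  yawerr 0.12 deg tilt [ 0.0006 -0.0012] | Fx -5.87 Fy 0.19 Fz -0.27 open 0.0239
clock 26.10 x 76.4 y 0.1 z 112.6 mm  yawerr 0.12 deg tilt [ 0.0006 -0.0013] | Fx -6.55 Fy -0.25 Fz -1.43 open 0.0238
```

```bash
python3 -m creep '[{"x":0,"y":0.02,"z":0,"rx":0,"ry":0,"rz":0,"hand":-1},{"x":0,"y":0.03,"z":0,"rx":0,"ry":0,"rz":0,"hand":-1},{"x":0,"y":0.04,"z":0,"rx":0,"ry":0,"rz":0,"hand":-1},{"x":0,"y":0.06,"z":0,"rx":0,"ry":0,"rz":0,"hand":-1},{"x":0,"y":0.1,"z":0,"rx":0,"ry":0,"rz":0,"hand":-1},{"x":0,"y":0.15,"z":0,"rx":0,"ry":0,"rz":0,"hand":-1},{"x":0,"y":0.15,"z":0,"rx":0,"ry":0,"rz":0,"hand":-1},{"x":0,"y":0.05,"z":-0.1,"rx":0,"ry":0,"rz":0,"hand":-1}]'
python3 -m creep '[{"x":0,"y":0,"z":-0.3,"rx":0,"ry":0,"rz":0,"hand":-1},{"x":0,"y":0,"z":-0.5,"rx":0,"ry":0,"rz":0,"hand":-1},{"x":0,"y":0,"z":-0.5,"rx":0,"ry":0,"rz":0,"hand":-1},{"x":0,"y":0,"z":-0.5,"rx":0,"ry":0,"rz":0,"hand":-1},{"x":0,"y":0,"z":-0.5,"rx":0,"ry":0,"rz":0,"hand":-1},{"x":0,"y":0,"z":-0.5,"rx":0,"ry":0,"rz":0,"hand":-1},{"x":0,"y":0,"z":-0.3,"rx":0,"ry":0,"rz":0,"hand":-1},{"x":0,"y":0,"z":0,"rx":0,"ry":0,"rz":0,"hand":-1}]'
python3 -c "
from h import *
trk(); snap('wrist','w7.png'); togo([.5311,-.2426,.20],-12.0)"
```

```text
clock: 26.9
tcp_pos: [0.5386, 0.1301, 0.1151]
tool_rot: [0.99, 0.14, -0.0, -0.0]
ft_force: [0.5, 0.1, -1.5]
opening: 0.0236
finger_force: 50.0
clock: 27.7
tcp_pos: [0.5396, 0.1308, 0.2103]
tool_rot: [0.99, 0.14, 0.002, 0.0]
ft_force: [0.2, -0.3, -1.7]
opening: 0.0239
finger_force: 50.0
clock 27.70 x 59.1 y -0.7 z 210.3 mm  yawerr 0.12 deg tilt [0.0034 0.0003] | Fx -0.37 Fy -0.09 Fz -1.74 open 0.0239
tcp [0.5391 0.1308 0.2092] yaw 16.09 tilt [ 1.5e-03  1.0e-04 -1.0e+00] shift units [-3.705 11.884  0.303] rz units 0.981
```

```bash
python3 -m creep '[{"x":-0.13,"y":0.42,"z":0,"rx":0,"ry":0,"rz":0,"hand":-1},{"x":-0.27,"y":0.87,"z":0,"rx":0,"ry":0,"rz":0,"hand":-1},{"x":-0.28,"y":0.9,"z":0,"rx":0,"ry":0,"rz":0,"hand":-1},{"x":-0.28,"y":0.9,"z":0,"rx":0,"ry":0,"rz":0,"hand":-1},{"x":-0.28,"y":0.9,"z":0,"rx":0,"ry":0,"rz":0,"hand":-1},{"x":-0.28,"y":0.9,"z":0,"rx":0,"ry":0,"rz":0,"hand":-1},{"x":-0.28,"y":0.9,"z":0,"rx":0,"ry":0,"rz":0,"hand":-1},{"x":-0.28,"y":0.9,"z":0,"rx":0,"ry":0,"rz":0,"hand":-1}]'
python3 -m creep '[{"x":-0.28,"y":0.9,"z":0.05,"rx":0,"ry":0,"rz":0,"hand":-1},{"x":-0.28,"y":0.9,"z":0.05,"rx":0,"ry":0,"rz":0,"hand":-1},{"x":-0.28,"y":0.9,"z":0.05,"rx":0,"ry":0,"rz":0,"hand":-1},{"x":-0.28,"y":0.9,"z":0.05,"rx":0,"ry":0,"rz":0,"hand":-1},{"x":-0.27,"y":0.87,"z":0.05,"rx":0,"ry":0,"rz":0,"hand":-1},{"x":-0.23,"y":0.72,"z":0.05,"rx":0,"ry":0,"rz":0,"hand":-1},{"x":0,"y":0,"z":0,"rx":0,"ry":0,"rz":0.245,"hand":-1},{"x":0,"y":0,"z":0,"rx":0,"ry":0,"rz":0.245,"hand":-1}]'
python3 -m creep '[{"x":0,"y":0,"z":0,"rx":0,"ry":0,"rz":0.245,"hand":-1},{"x":0,"y":0,"z":0,"rx":0,"ry":0,"rz":0.245,"hand":-1},{"x":0,"y":0,"z":0,"rx":0,"ry":0,"rz":0,"hand":-1},{"x":0,"y":0,"z":0,"rx":0,"ry":0,"rz":0,"hand":-1},{"x":0,"y":0,"z":0,"rx":0,"ry":0,"rz":0,"hand":-1},{"x":0,"y":0,"z":0,"rx":0,"ry":0,"rz":0,"hand":-1},{"x":0,"y":0,"z":0,"rx":0,"ry":0,"rz":0,"hand":-1},{"x":0,"y":0,"z":0,"rx":0,"ry":0,"rz":0,"hand":-1}]'
python3 - <<'E'
from h import *
togo([.5311,-.2426,.0878],-12.0)
E
```

```text
clock: 28.55
tcp_pos: [0.5334, -0.0813, 0.2074]
tool_rot: [0.99, 0.14, -0.001, -0.0]
ft_force: [0.3, -0.1, -1.1]
opening: 0.0238
finger_force: 50.0
clock: 29.35
tcp_pos: [0.5295, -0.2441, 0.1979]
tool_rot: [1.0, 0.014, -0.001, -0.001]
ft_force: [0.2, -0.1, -1.3]
opening: 0.0236
finger_force: 50.0
clock: 30.15
tcp_pos: [0.5309, -0.2425, 0.1995]
tool_rot: [0.995, -0.104, 0.0, 0.0]
ft_force: [-0.3, -0.1, -0.4]
opening: 0.0239
finger_force: 50.0
tcp [ 0.5309 -0.2425  0.1995] yaw -11.95 tilt [ 1.e-04 -1.e-04 -1.e+00] shift units [7.000e-03 2.000e-03 3.723e+00] rz units 0.002
```

```bash
python3 - <<'E'
from h import *
a,_=load('w3.png'); b,_=load('w4.png'); c,_=snap('wrist','w8.png')
d,_=load('w7.png')
for n,i in(('w3',a),('w4',b),('w7',d),('w8',c)): print(n,i[240:256:6,296:336:2].mean(2).astype(int).tolist())
print(cv2.absdiff(a[265:300,300:335],c[265:300,300:335]).mean())
E
python3 -m creep '[{"x":0,"y":0,"z":0.4,"rx":0,"ry":0,"rz":0,"hand":-1},{"x":0,"y":0,"z":0.5,"rx":0,"ry":0,"rz":0,"hand":-1},{"x":0,"y":0,"z":0.5,"rx":0,"ry":0,"rz":0,"hand":-1},{"x":0,"y":0,"z":0.4,"rx":0,"ry":0,"rz":0,"hand":-1},{"x":0,"y":0,"z":0.3,"rx":0,"ry":0,"rz":0,"hand":-1},{"x":0,"y":0,"z":0.1,"rx":0,"ry":0,"rz":0,"hand":-1},{"x":0,"y":0,"z":0,"rx":0,"ry":0,"rz":0,"hand":-1},{"x":0,"y":0,"z":0,"rx":0,"ry":0,"rz":0,"hand":-1}]'
python3 - <<'E'
from h import *
togo([.5311,-.2426,.0878],-12.0); snap('wrist','w9.png')
E
```

```text
w3 [[69, 69, 68, 66, 66, 113, 114, 113, 113, 113, 114, 113, 112, 113, 114, 109, 72, 70, 70, 69], [70, 71, 70, 70, 78, 112, 111, 112, 112, 112, 111, 112, 112, 113, 111, 113, 73, 69, 70, 72], [78, 77, 76, 75, 92, 113, 112, 112, 113, 112, 112, 111, 112, 112, 113, 112, 99, 69, 68, 69]]
w4 [[24, 70, 156, 150, 151, 115, 114, 114, 114, 115, 114, 114, 116, 113, 113, 112, 94, 94, 94, 94], [26, 49, 156, 150, 146, 114, 113, 113, 113, 113, 114, 114, 112, 113, 113, 113, 95, 95, 95, 94], [26, 48, 155, 150, 141, 112, 113, 113, 113, 114, 113, 113, 113, 112, 113, 113, 102, 94, 92, 94]]
w7 [[239, 253, 255, 239, 240, 171, 171, 171, 170, 172, 170, 171, 170, 171, 171, 180, 240, 240, 240, 253], [128, 130, 129, 129, 137, 169, 169, 170, 169, 168, 168, 170, 170, 170, 168, 170, 137, 130, 130, 130], [253, 253, 253, 253, 247, 168, 168, 169, 169, 169, 168, 168, 168, 169, 169, 170, 232, 253, 253, 253]]
w8 [[255, 255, 255, 255, 255, 166, 165, 165, 166, 165, 165, 165, 164, 165, 164, 165, 174, 167, 218, 218], [255, 255, 255, 255, 255, 163, 163, 164, 163, 163, 162, 164, 162, 163, 163, 161, 173, 179, 217, 218], [255, 255, 255, 255, 254, 161, 161, 162, 161, 161, 161, 160, 161, 161, 160, 162, 206, 242, 242, 242]]
30.995646258503402
clock: 31.0
tcp_pos: [0.5312, -0.2428, 0.1339]
tool_rot: [0.995, -0.104, 0.0, 0.0]
ft_force: [-0.2, -0.4, -1.3]
opening: 0.0236
finger_force: 50.0
tcp [ 0.5312 -0.2428  0.1339] yaw -11.99 tilt [ 8.e-04 -6.e-04 -1.e+00] shift units [-0.007 -0.006  1.538] rz units 0.0
```

The blade's edges are where they were before the push, so it has not slipped. Lower it in.

```bash
python3 -m creep '[{"x":0,"y":0,"z":0.2,"rx":0,"ry":0,"rz":0,"hand":-1},{"x":0,"y":0,"z":0.25,"rx":0,"ry":0,"rz":0,"hand":-1},{"x":0,"y":0,"z":0.25,"rx":0,"ry":0,"rz":0,"hand":-1},{"x":0,"y":0,"z":0.25,"rx":0,"ry":0,"rz":0,"hand":-1},{"x":0,"y":0,"z":0.25,"rx":0,"ry":0,"rz":0,"hand":-1},{"x":0,"y":0,"z":0.2,"rx":0,"ry":0,"rz":0,"hand":-1},{"x":0,"y":0,"z":0.1,"rx":0,"ry":0,"rz":0,"hand":-1},{"x":0,"y":0,"z":0,"rx":0,"ry":0,"rz":0,"hand":-1}]'
python3 -c "
from h import *
togo([.5311,-.2426,.0878],-12.0)"
```

```text
clock: 31.85
tcp_pos: [0.5308, -0.2425, 0.0882]
tool_rot: [0.995, -0.104, -0.0, -0.0]
ft_force: [-0.1, -0.9, -1.2]
opening: 0.0238
finger_force: 50.0
tcp [ 0.5308 -0.2425  0.0882] yaw -11.99 tilt [-2.e-04  2.e-04 -1.e+00] shift units [0.01  0.002 0.015] rz units 0.001
```

```bash
python3 -m creep '[{"x":0,"y":0,"z":0.012,"rx":0,"ry":0,"rz":0,"hand":-1},{"x":0,"y":0,"z":0,"rx":0,"ry":0,"rz":0,"hand":-0.3},{"x":0,"y":0,"z":0,"rx":0,"ry":0,"rz":0,"hand":-0.1},{"x":0,"y":0,"z":0,"rx":0,"ry":0,"rz":0,"hand":0.2},{"x":0,"y":0,"z":0,"rx":0,"ry":0,"rz":0,"hand":0.5},{"x":0,"y":0,"z":0,"rx":0,"ry":0,"rz":0,"hand":0.6},{"x":0,"y":0,"z":0,"rx":0,"ry":0,"rz":0,"hand":0.6},{"x":0,"y":0,"z":0,"rx":0,"ry":0,"rz":0,"hand":0.6}]'
python3 -m creep '[{"x":0,"y":0,"z":-0.2,"rx":0,"ry":0,"rz":0,"hand":0.6},{"x":0,"y":0,"z":-0.5,"rx":0,"ry":0,"rz":0,"hand":0.6},{"x":0,"y":0,"z":-0.7,"rx":0,"ry":0,"rz":0,"hand":0.6},{"x":0,"y":0,"z":-0.8,"rx":0,"ry":0,"rz":0,"hand":0.6},{"x":0,"y":0,"z":-0.8,"rx":0,"ry":0,"rz":0,"hand":0.6},{"x":0,"y":0,"z":-0.8,"rx":0,"ry":0,"rz":0,"hand":0.6},{"x":0,"y":0,"z":-0.7,"rx":0,"ry":0,"rz":0,"hand":0.6},{"x":0,"y":0,"z":0,"rx":0,"ry":0,"rz":0,"hand":0.6}]'
python3 - <<'E'
from h import *
a,_=snap('scene','scene2.png'); b,_=snap('side','side2.png')
x=cv2.resize(a[205:330,170:420],(500,250)); y=cv2.resize(b[140:365,235:355],(320,600)); c=np.zeros((600,800,3),np.uint8); c[:250,:480]=x[:,:480]; c[:,480:]=y; w=cv2.imread('pics/w7.png')[100:420,60:540]; c[260:580,:480]=w; cv2.imwrite('pics/fin.png',c)
E
```

```text
clock: 32.65
tcp_pos: [0.5309, -0.2425, 0.0881]
tool_rot: [0.995, -0.104, -0.0, 0.0]
ft_force: [-0.2, -0.2, 0.3]
opening: 0.0726
finger_force: 0.0
clock: 33.45
tcp_pos: [0.5324, -0.2436, 0.2268]
tool_rot: [0.995, -0.104, 0.003, 0.002]
ft_force: [0.1, 0.9, -0.2]
opening: 0.0746
finger_force: 0.0
```

View pics/fin.png

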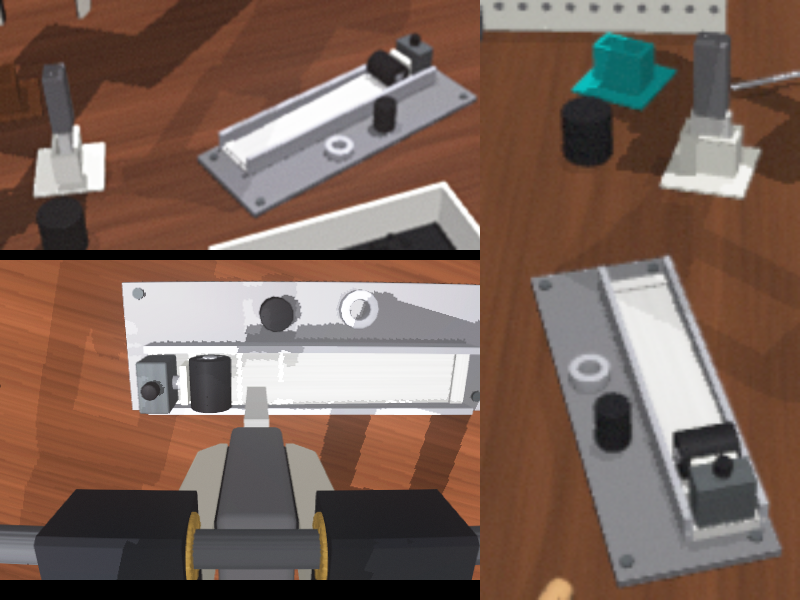

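The pictures show the roller seated by the stop (about (388,67) in the scene crop). The paddle stands upright in the white holder at (60,110), the gripper is clear, and the bystanders have not moved.

```bash
python3 -c "
from cell import finish_job
print(finish_job())"
```

```text
the job is handed in; nothing more can be done
None
```

The job is handed in at about 33.5 s: the roller is in the seat after being pressed at about 6 N (wrist readings 5.9–7.1 N) for over two seconds, the paddle stands back in its holder, and the other things are where they were.

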